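# Roll the core bar into the V-block and push it up to the end stop

### The arm

A 6-joint arm with a two-finger parallel gripper is mounted at the origin on a cart in front of the work surface, level with it; the furniture and walls round the work are solid. World frame = base frame: x ahead of the robot, y to its left, z up, the work surface at z = 0. Lengths are in m, angles in rad, forces in N, time in s.
With the tool pointing down it reaches from about 0.425 to 0.95 m from the base axis. Payload 14.7 kg.
Tool frame: the origin (TCP) lies at the very end of the fingers, on their centre line; the grasp point (between the pads) lies r.tcp_to_grasp behind it (r.tcp_to_grasp is the distance from the TCP to the grasp point, in m); y points along the fingers, x is the direction in which the jaws open and shut, and the axes are right-handed (so a half turn about y gives the same grasp; the last joint's range is limited). The gripper opens to 85 mm and grips with 20 to 120 N. Pads are 22 mm wide; open, the fingers measure 114 mm over their backs; the gripper's body (76 mm by 85 mm) begins 54 mm behind the grasp point. The pads swing forward as they close: fully open they stand 13 mm farther back than shut.
Start: joints at [-1.215, 0.48, 1.596, -0, 1.065, -0.047], TCP at [0.255, -0.598, 0.208] pointing down, gripper open.
Joint ranges: [-2.75, 2.75], [-0.82, 2.05], [0.23, 2.67], [-1.56, 4.7], [0.09, 2.69], [-2.92, 2.92]. Speed limits (rad/s): [1.89, 1.89, 2.39, 3.01, 3.01, 3.01].

### API

Orientations are given as a unit quaternion [x, y, z, w].
In Python, from cell import r, vision, workorder gives the robot as it stands.
- The arm moves only by the tool servo_tool, never from a script. Its argument "steps" is one flat list of numbers, 5 for each row, row after row: the shift along the tool's x, y, z in mm, then the turn about the tool's y in rad, then the finger opening in mm, from 0 to 85.4. In form: [x, y, z, roll, fingers, x, y, z, roll, fingers, ...]. A call has 1 to 12 rows; each row is the pose to reach, as a shift and turn from the pose measured when the call began, along the tool's axes at that moment; what a row does not reach only later rows make up. A row lasts 1/10 s, in which the tool goes at most 50 mm and 8.59 degrees, less where a joint would pass 70% of its speed; a pose out of reach is approached as far as the arm can. A call with a gripper value outside its range is refused whole. The fingers move at their own pace and stop on an object; "newtons" is the grip in N (left out, the last holds). Time passes only in rows, so rows that repeat a pose let the fingers close. It gives the time, the measured TCP pose, the force and the opening at its end, in the units of the state.
- r.read_state(): the state, without advancing time (a new reading comes with each control period).
- vision.get_image(name): name is "scene" or "side" or "wrist"; returns the picture (480x640x3 uint8, red, green, blue); there is no depth.
- vision.camera_model(name): a dict with "K" (3x3 intrinsics, pixels), "R" (3x3) and "t" (3): a world point X has camera coordinates R X + t. Camera axes: x right, y down, z forward; pixel columns grow to the right and rows downward; lengths in m; the calibration is good to about 2 mm. A picture is of the moment at which its call begins: read the wrist's pose just before it. camera_model takes no time and is no camera call; for the wrist camera it gives the pose at the moment of the call.
- workorder.sign_off(): hands the job in, once; it reports no verdict.
The state is a dict: "time_s": time; "joint_pos": joint angles; "qvel": joint speeds; "joint_torque": joint torques, N m; "position": TCP position; "orientation": TCP orientation; "wrist_force": force on the tool from outside, world axes, zero at the start; "moment": the same for the moment, N m; "opening": finger opening in m.
Only numpy, scipy, OpenCV 4.12 (cv2) and the standard library are available. Lean on these libraries where they do the work, as an engineer would, in place of code of your own. Each camera call takes 0.05 s, during which the arm holds its last target.

### The job

The loose round aluminium bar has to lie in the wooden V-block, against its steel end stop. Without gripping or lifting it, push the bar from its side with the fingers so that it rolls gently along the bench, up the ramp and down into the V; then push its free end lengthways until its other end meets the stop. Leave everything else on the bench alone, and finish clear of the bar.

Things in the scene. Friction and masses are not known exactly. Their poses are not given: they have to be found in the camera images.
- bar: loose solid round aluminium bar, diameter 40, length 130 mm, about 0.45 kg. Origin at its centre, 20 mm above the bench at the start. Its x axis runs along the bar, at the start the same way as the V-block's x to within 0.2 rad; its y and z axes turn as it rolls. Smooth (friction about 0.4); rolls easily, comes to rest by itself within a few cm when left
- v_block: wooden V-block fixed to the bench. Origin on the bench under the bottom of the V; z up; x along the V away from the end stop; y towards the ramp, the bar's start and the robot, so the bar rolls in along -y. Wood from x = -55 to +55 mm. Flanks at 30 degrees from the V's bottom (1 mm above the bench) up to the crest at y = +15 mm and to the top edge, 23 mm high, at y = -38 mm; back at y = -51 mm
- v_crest (a point): middle of the crest between ramp and V: at x = 0, y = 14.7, z = 9.5 mm of the V-block. From it the ramp falls evenly to bench level at y = +66 mm
- v_stop (a point): middle of the end stop's face towards the bar: at x = -55, y = 0, z = 20 mm of the V-block. The stop is an upright steel plate 6 mm thick, 40 mm high, from y = -40 to +26 mm
- v_seat (a point): where the bar's centre lies when it rests in the V with its end against the stop: at x = 10, y = 0, z = 24.1 mm of the V-block. The bar's free end then lies at x = +75 mm, 20 mm beyond the wood
- mould_half: blue mould half, 60 x 85 x 24 mm, loose, origin at the centre of its underside; leave it alone
- cast_part: red cast knob, 55 mm wide, 44 mm high, loose, origin at the centre of its underside; leave it alone

How it is judged:
By the outcome, as a careful person would: the job done as asked, in the order asked, and still so for the second after the job is handed in, with the robot touching nothing.
It also fails if it takes over 40 s, if anything falls off the work surface, if the arm or the gripper's body presses on something with over 40 N, if the wrist force passes 120 N, or if a joint passes its speed limit or range.

## Working session

There is one attempt and no reset: what is moved stays moved. The work goes in short steps, Python scripts to look and compute and a tool call to move; the robot and the scene stay as the last step left them, time stands still between calls to the robot, and variables do not carry over. Pictures are saved under pics/ and viewed, and the job is handed in when it is done.

Besides the shell and the picture viewer there is one more tool, called as name(argument=value, ...), one argument or row to a line, values as JSON. servo_tool: Moves the arm, as the interface text tells. Its arguments: {"type":"object","properties":{"steps":{"type":"array"},"newtons":{"type":"number"}},"required":["steps"]}

```bash
mkdir -p pics; ls; python3 - <<'E'
from cell import r, vision, workorder
import cv2
s=r.read_state()
for k in s: print(k,s[k])
print(r.tcp_to_grasp)
for n in ("scene","side","wrist"):
    im=vision.get_image(n); cv2.imwrite(f"pics/{n}0.png",im[:,:,::-1])
    m=vision.camera_model(n); print(n,m)
E
```

```text
pics
time_s 0.0
joint_pos [-1.21461958e+00  4.80819922e-01  1.59685969e+00 -1.89687256e-05
  1.06509532e+00 -4.66161288e-02]
qvel [ 0.00124473 -0.00275111 -0.0004021  -0.00119488 -0.00022282 -0.00030554]
joint_torque [ 6.81949547e-03 -9.50624371e+01 -4.30195642e+01  6.76227446e-04
  1.20343358e-02  6.13815951e-05]
position [ 0.25464632 -0.59757486  0.20708542]
orientation [-0.58967292  0.39021351 -0.38953138  0.59015639]
wrist_force [ 0.12409238 -0.08327888  0.60930042]
moment [-0.01988247 -0.01287133  0.0269035 ]
opening 0.08576003435591506
0.0187
scene {'K': array([[483.04438901,   0.        , 316.86693567],
       [  0.        , 483.04438901, 240.76841788],
       [  0.        ,   0.        ,   1.        ]]), 'R': array([[-0.49782165, -0.8671053 ,  0.01737827],
       [-0.62901447,  0.34718902, -0.69555775],
       [ 0.59708827, -0.35719489, -0.71825999]]), 't': array([0.48775875, 0.22854767, 0.71372191])}
side {'K': array([[438.08175748,   0.        , 323.27945612],
       [  0.        , 438.08175748, 237.91909601],
       [  0.        ,   0.        ,   1.        ]]), 'R': array([[-0.95776472, -0.28675801, -0.02136795],
       [-0.18011194,  0.65617446, -0.73279927],
       [ 0.22415716, -0.69800066, -0.68010929]]), 't': array([ 0.51818773, -0.09311559,  0.97192063])}
wrist {'K': array([[344.12511024,   0.        , 318.32131918],
       [  0.        , 344.12511024, 239.97997669],
       [  0.        ,   0.        ,   1.        ]]), 'R': array([[ 0.39170767, -0.92008854, -0.00147864],
       [-0.88833997, -0.37860896,  0.25982177],
       [-0.23961886, -0.10046065, -0.96565546]]), 't': array([-0.64934225, -0.03330204,  0.37869076])}
```

View pics/scene0.png

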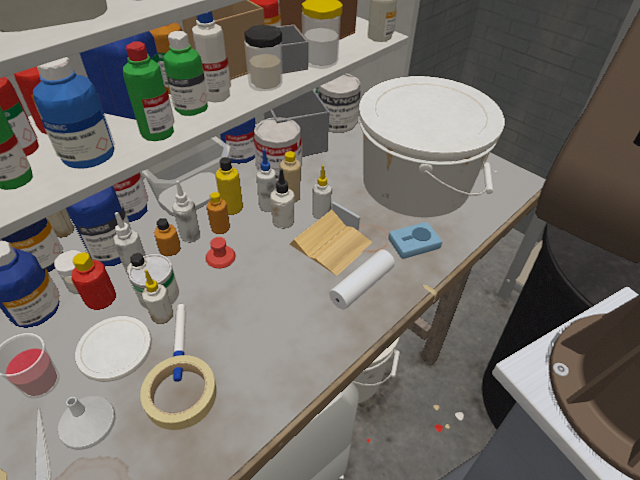

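View pics/side0.png

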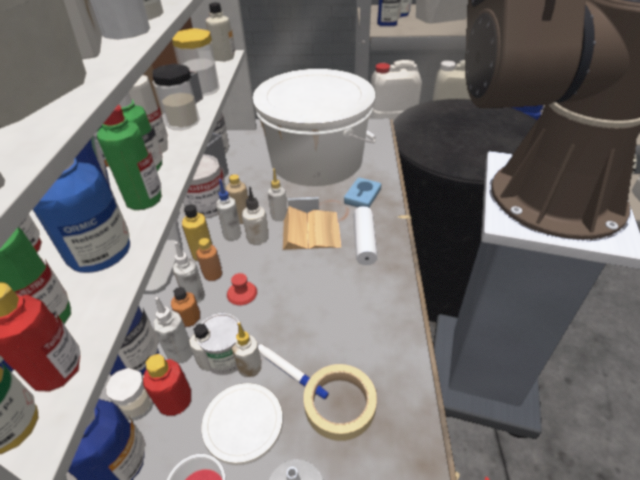

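View pics/wrist0.png

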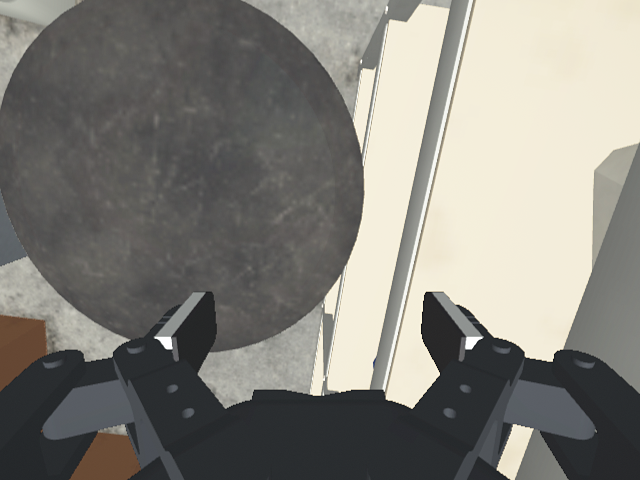

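The scene view shows the bar lying from about (338,298) to (388,258), the V-block around (332,240), its stop plate at (345,215), the mould half at (414,240) and the red knob at (221,253). The side view shows the same layout. I'll zoom in to pick points.

```bash
python3 - <<'E'
import cv2
a=cv2.imread('pics/scene0.png')[190:320,270:450]; cv2.imwrite('pics/sz.png',cv2.resize(a,None,fx=4.4,fy=4.4,interpolation=cv2.INTER_CUBIC))
a=cv2.imread('pics/side0.png')[170:280,265:395]; cv2.imwrite('pics/dz.png',cv2.resize(a,None,fx=5,fy=5,interpolation=cv2.INTER_CUBIC))
E
```

```text
(no output)
```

View pics/sz.png

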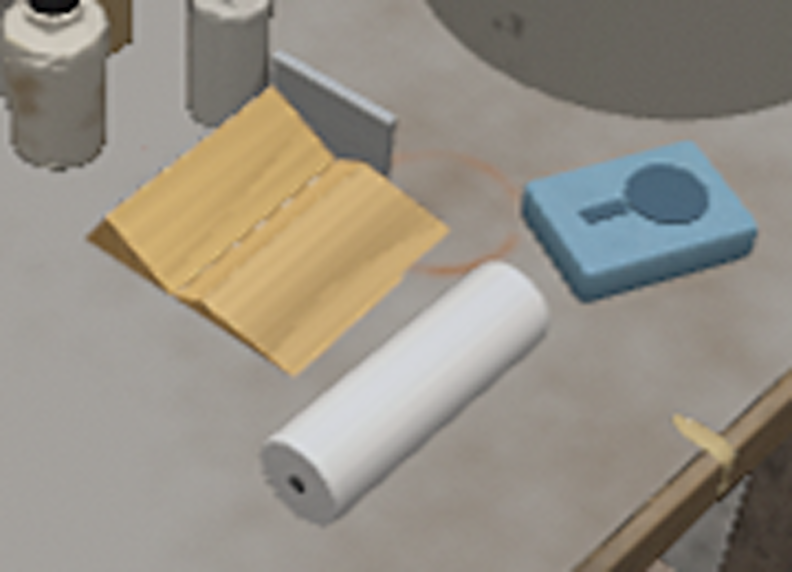

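View pics/dz.png

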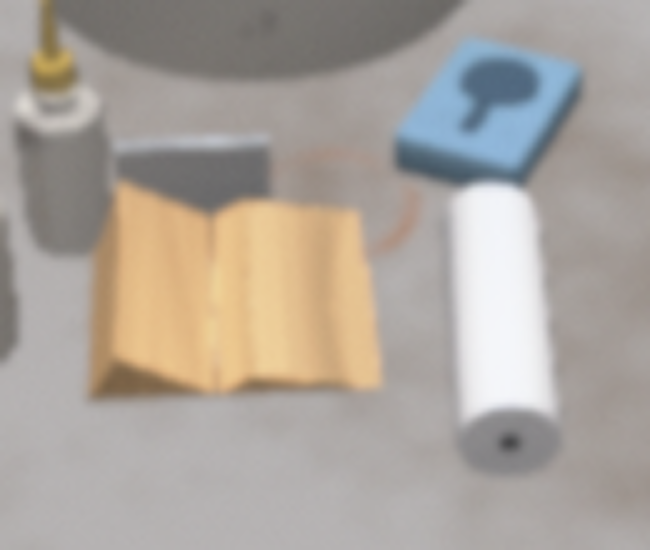

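```bash
cat > h.py <<'E'
import numpy as np
from cell import r, vision
def ray(n,u,v):
    m=vision.camera_model(n); d=m['R'].T@np.linalg.solve(m['K'],[u,v,1.]); return -m['R'].T@m['t'],d
def pl(n,u,v,z):
    c,d=ray(n,u,v); return c+d*(z-c[2])/d[2]
def tri(a,b):
    A=np.zeros((3,3));q=np.zeros(3)
    for n,p in(('scene',a),('side',b)):
        c,d=ray(n,*p); d=d/np.linalg.norm(d);P=np.eye(3)-np.outer(d,d);A+=P;q+=P@c
    return np.linalg.solve(A,q)
sz=lambda x,y:(270+(x+.5)/4.4-.5,190+(y+.5)/4.4-.5)
dz=lambda x,y:(265+(x+.5)/5-.5,170+(y+.5)/5-.5)
E
python3 - <<'E'
from h import *
np.set_printoptions(precision=4,suppress=True)
P={'toeF':((294,374),(381,388),0),'toeS':((448,231),(360,210),0),'topF':((107,217),(118,358),.023),'topS':((271,88),(118,185),.023),'barF':((297,484),(509,442),.02),'vbotF':((180,293),(212,390),.001),'mould':((588,300),(525,184),0)}
for k,(a,b,z) in P.items(): print(k,pl('scene',*sz(*a),z),pl('side',*dz(*b),z),tri(sz(*a),dz(*b)))
# bar silhouettes: tops: long edges
for a,b in (((265,440),(487,262)),((335,520),(548,325))):
    print(pl('scene',*sz(*a),.02),pl('scene',*sz(*b),.02))
print(pl('side',*dz(455,190),.02),pl('side',*dz(537,190),.02),pl('side',*dz(461,420),.02),pl('side',*dz(557,420),.02))
E
```

```text
toeF [0.4215 0.2801 0.    ] [0.4195 0.285  0.    ] [ 0.4216  0.2802 -0.0028]
toeS [0.4582 0.1792 0.    ] [0.4569 0.1805 0.    ] [0.4573 0.1799 0.0002]
topF [0.5172 0.315  0.023 ] [0.516  0.3189 0.023 ] [0.5185 0.3145 0.0199]
topS [0.553  0.2129 0.023 ] [0.5528 0.2182 0.023 ] [0.5564 0.2108 0.0178]
barF [0.3609 0.317  0.02  ] [0.3609 0.3203 0.02  ] [0.362  0.3162 0.0168]
vbotF [0.482  0.2993 0.001 ] [0.4834 0.3049 0.001 ] [ 0.4868  0.2967 -0.0064]
mould [0.396  0.1502 0.    ] [0.3919 0.1443 0.    ] [0.3897 0.1568 0.0099]
[0.3848 0.3167 0.02  ] [0.4205 0.1877 0.02  ]
[0.3398 0.3133 0.02  ] [0.3798 0.1862 0.02  ]
[0.4152 0.1806 0.02  ] [0.3819 0.1716 0.02  ] [0.3808 0.3137 0.02  ] [0.346  0.3042 0.02  ]
```

```bash
python3 - <<'E'
from h import *
from scipy.spatial.transform import Rotation as Ro
np.set_printoptions(precision=4,suppress=True)
print('lid',tri((432,118),(315,100)), 'base', pl('scene',425,209,0), pl('side',318,182,0),pl('scene',363,193,0),pl('scene',490,190,0))
s=r.read_state(); R=Ro.from_quat(s['orientation']).as_matrix(); print(R)
m=vision.camera_model('wrist'); print('tcp in cam',m['R']@s['position']+m['t'])
for dx in(-.0425,.0425):
  for dy in (0,-.013):
    for dzz in (-.011,.011):
      p=m['R']@(s['position']+R@[dx,dy,dzz])+m['t']; q=m['K']@p; print(dx,dy,dzz,q[:2]/q[2])
print('bench edge',pl('scene',435,292,0),pl('scene',545,182,0))
print('cam axes of bucket top: lid extents', tri((360,115),(375,100)))
E
python3 -c "
import cv2
a=cv2.imread('pics/wrist0.png')[270:400,80:560]; cv2.imwrite('pics/wz.png',cv2.resize(a,None,fx=1.66,fy=1.66))"
```

```text
lid [ 0.5635 -0.0179  0.1532] base [0.4831 0.0291 0.    ] [0.5281 0.0865 0.    ] [0.5866 0.113  0.    ] [ 0.4636 -0.1326  0.    ]
[[ 0.392  -0.0004  0.92  ]
 [-0.92    0.0009  0.392 ]
 [-0.0009 -1.      0.    ]]
tcp in cam [0.     0.0206 0.1776]
-0.0425 0 -0.011 [237.3129 299.4578]
-0.0425 0 0.011 [234.6486 259.5726]
-0.0425 -0.013 -0.011 [231.2426 310.8257]
-0.0425 -0.013 0.011 [228.1582 268.2545]
0.0425 0 -0.011 [399.4022 299.4452]
0.0425 0 0.011 [402.0401 259.5475]
0.0425 -0.013 -0.011 [405.4504 310.8157]
0.0425 -0.013 0.011 [408.5058 268.2303]
bench edge [0.3044 0.1503 0.    ] [ 0.4254 -0.2592  0.    ]
cam axes of bucket top: lid extents [0.3727 0.2974 0.3361]
```

View pics/wz.png

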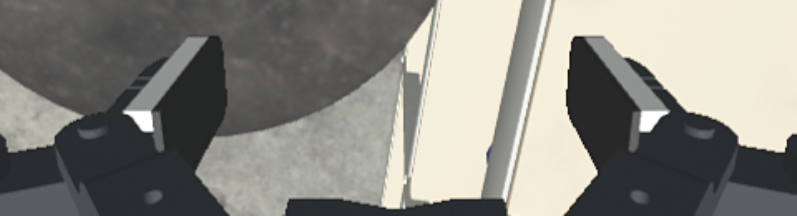

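```bash
python3 - <<'E'
from h import *
np.set_printoptions(precision=4,suppress=True)
print('shelf corner',tri((410,57),(244,65)),tri((410,40),(244,50)))
print('lid left/handle', tri((489,178),(373,137)), 'lid front rim',tri((447,165),(330,140)))
for z in (.15,.2,.25): print(z,pl('scene',360,115,z),pl('scene',503,122,z),pl('side',254,105,z),pl('side',375,105,z))
print('shelf z along', [pl('scene',0,258,z) for z in(.3,.4)], [pl('side',75,470,z) for z in(.3,.4)])
E
```

```text
shelf corner [ 0.7919 -0.1382  0.1615] [ 0.7747 -0.1152  0.2105]
lid left/handle [ 0.4398 -0.0847  0.0507] lid front rim [ 0.5479 -0.0775  0.0227]
0.15 [0.6468 0.0955 0.15  ] [ 0.4919 -0.1388  0.15  ] [0.6914 0.0374 0.15  ] [ 0.4251 -0.0298  0.15  ]
0.2 [0.5799 0.1446 0.2   ] [ 0.4402 -0.0669  0.2   ] [0.6441 0.1311 0.2   ] [0.4071 0.0713 0.2   ]
0.25 [0.513  0.1936 0.25  ] [0.3884 0.0049 0.25  ] [0.5967 0.2248 0.25  ] [0.3891 0.1724 0.25  ]
shelf z along [array([0.3942, 0.7063, 0.3   ]), array([0.2747, 0.6766, 0.4   ])] [array([0.4549, 0.8341, 0.3   ]), array([0.3913, 0.8518, 0.4   ])]
```

servo_tool(
  steps=[0,-50,0,0,85,0,-100,0,0,85,0,-150,0,0,85,0,-170,0,0,85,-30,-170,50,0,85,-55,-170,100,0,85,-80,-170,145,0,85,-100,-170,185,0,85,-125,-170,230,0,85,-150,-170,275,0,50,-150,-170,275,0,50,-150,-170,275,0,50],
)

```text
time_s: 1.35
position: [0.45, -0.3503, 0.3773]
orientation: [-0.59, 0.389, -0.389, 0.591]
wrist_force: [-0.2, -0.5, 0.2]
opening: 0.05
```

```bash
python3 - <<'E'
from h import *
s=r.read_state(); print(s)
E
```

```text
{'time_s': 1.35, 'joint_pos': array([-7.14986903e-01,  2.39387025e-01,  1.54216415e+00,  6.43524674e-04,
        1.36110774e+00,  4.49801757e-01]), 'qvel': array([-0.05564431,  0.00577675, -0.00679187, -0.01670748, -0.0001204 ,
       -0.03385171]), 'joint_torque': array([ 3.92087817e+00, -7.66184163e+01, -4.91656494e+01,  5.10315858e-01,
        5.74771897e-02,  9.45963822e-01]), 'position': array([ 0.45003861, -0.35028373,  0.37730221]), 'orientation': array([-0.59024226,  0.38931033, -0.38862182,  0.59078306]), 'wrist_force': array([-0.23223621, -0.53526699,  0.18338631]), 'moment': array([ 0.01132511,  0.02620336, -0.00994662]), 'opening': 0.04998131835176065}
```

servo_tool(
  steps=[-40,0,30,0,50,-80,0,60,0,50,-120,0,90,0,50,-165,0,120,0,50,-205,0,150,0,50,-250,0,180,0,50,-300,0,184,0,50,-350,0,188,0.06,50,-400,0,193,0.06,50,-450,0,198,0.06,50,-500,0,202,0.06,50,-540,0,206,0.06,50],
)

```text
time_s: 2.55
position: [0.4259, 0.2275, 0.3781]
orientation: [-0.578, 0.407, -0.407, 0.579]
wrist_force: [1.3, 0.1, -0.5]
opening: 0.0498
```

```bash
python3 - <<'E'
from h import *
from scipy.spatial.transform import Rotation as Ro
import cv2
np.set_printoptions(precision=4,suppress=True)
s=r.read_state(); print(s['time_s'],s['position'],s['joint_pos']); print(Ro.from_quat(s['orientation']).as_matrix())
cv2.imwrite('pics/w1.png',vision.get_image('wrist')[:,:,::-1])
m=vision.camera_model('wrist'); np.savez('w1.npz',**m)
E
```

```text
2.55 [0.4259 0.2275 0.3781] [0.4273 0.0965 1.7166 0.0007 1.328  1.6535]
[[ 0.3377  0.0002  0.9413]
 [-0.9413  0.0008  0.3377]
 [-0.0007 -1.      0.0004]]
```

View pics/w1.png

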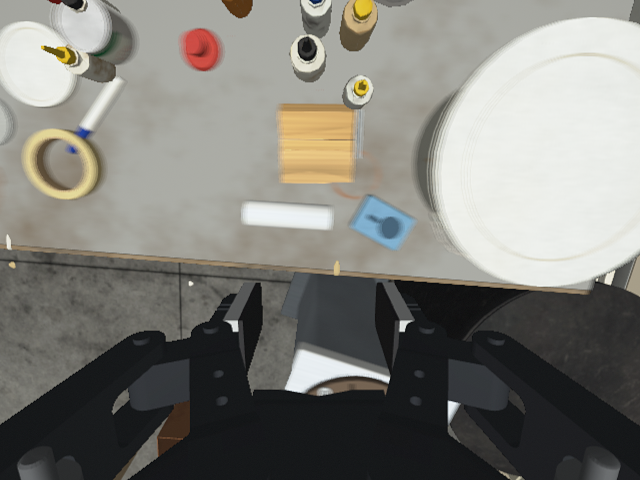

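```bash
cat > wv.py <<'E'
import numpy as np
def wpl(f,u,v,z):
    m=np.load(f); d=m['R'].T@np.linalg.solve(m['K'],[u,v,1.]); c=-m['R'].T@m['t']; return c+d*(z-c[2])/d[2]
E
python3 - <<'E'
from wv import *
np.set_printoptions(precision=4,suppress=True)
X=np.array([-.338,.941]);Y=np.array([-.941,-.338]);O=np.array([.500,.253])
for n,u,v,z in(('toeF',281,184,0),('toeS',354,184,0),('topbackF',279,104,.023),('stopfaceback',354,104,.023),('barL up',243,201,.02),('barL low',242,226,.02),('barR up',333,205,.02),('barR lo',333,230,.02),('mould L',350,222,.024),('barLtop',243,202,.03),('barRtop',333,206,.03)):
    p=wpl('w1.npz',u,v,z)[:2]; print(n,p,'V:',(p-O)@X,(p-O)@Y)
E
```

```text
toeF [0.4129 0.2942] V: 0.06822144404199762 0.06801464127861842
toeS [0.4519 0.1865] V: -0.04629936978109814 0.06770903084161008
topbackF [0.522  0.3306] V: 0.06555284533512024 -0.046899778919604285
stopfaceback [0.5581 0.2305] V: -0.04076918332887622 -0.047073476717011106
barL up [0.3712 0.3395] V: 0.12490174416282042 0.09197338257764283
barL low [0.333  0.3297] V: 0.1286117390160099 0.13122147720803423
barR up [0.4124 0.2077] V: -0.013047832571979298 0.09774239566391986
barR lo [0.3755 0.1939] V: -0.013570370134891525 0.13716828772280476
mould L [0.3971 0.1741] V: -0.0394655850826398 0.12344899758650578
barLtop [0.3719 0.3374] V: 0.12273821667441914 0.09196902285506105
barRtop [0.4124 0.2081] V: -0.01268253309192247 0.09763497685056402
```

servo_tool(
  steps=[-32,0,-38,0,48,-64,30,-75,0,48,-64,80,-75,0,48,-64,130,-75,0,48,-64,180,-75,0,48,-64,230,-75,0,48,-64,258,-75,0,48,-64,258,-75,0,48,-64,258,-75,0,48],
)

```text
time_s: 3.5
position: [0.3315, 0.2689, 0.1207]
orientation: [-0.578, 0.408, -0.405, 0.579]
wrist_force: [0.2, 0.7, 0.9]
opening: 0.0475
```

```bash
cat > look.py <<'E'
from h import *
from scipy.spatial.transform import Rotation as Ro
import cv2,sys
np.set_printoptions(precision=4,suppress=True)
s=r.read_state(); p=s['position']; print(s['time_s'],p,s['joint_pos'],s['wrist_force'],s['opening'])
R=Ro.from_quat(s['orientation']).as_matrix(); print('x',R[:,0],'z',R[:,2])
X=np.array([-.338,.941]);Y=np.array([-.941,-.338]);O=np.array([.500,.253])
print('V',(p[:2]-O)@X,(p[:2]-O)@Y)
t=sys.argv[1]
for n in sys.argv[2:]:
    im=vision.get_image(n)[:,:,::-1]; cv2.imwrite(f'pics/{n}_{t}.png',im)
    m=vision.camera_model(n); np.savez(f'{n}_{t}.npz',**m)
    if n!='wrist':
        q=m['K']@(m['R']@np.array([*(O+.03*X+.06*Y),.03])+m['t']); u,v=(q[:2]/q[2]).astype(int)
        x0=max(0,min(u-80,480));y0=max(0,min(v-60,360))
        cv2.imwrite(f'pics/{n}_{t}_z.png',cv2.resize(im[y0:y0+120,x0:x0+160],None,fx=5,fy=5,interpolation=cv2.INTER_CUBIC)); print(n,'crop',x0,y0)
E
python3 look.py a side scene
```

```text
3.5 [0.3315 0.2689 0.1207] [0.607  0.3036 2.1775 0.0063 0.6604 1.8263] [0.2146 0.6738 0.9436] 0.047519607682038695
x [ 0.3396 -0.9406 -0.0038] z [ 0.9406  0.3396 -0.0009]
V 0.07194458107335183 0.1532218556616708
side crop 257 166
scene crop 262 195
```

View pics/side_a.png

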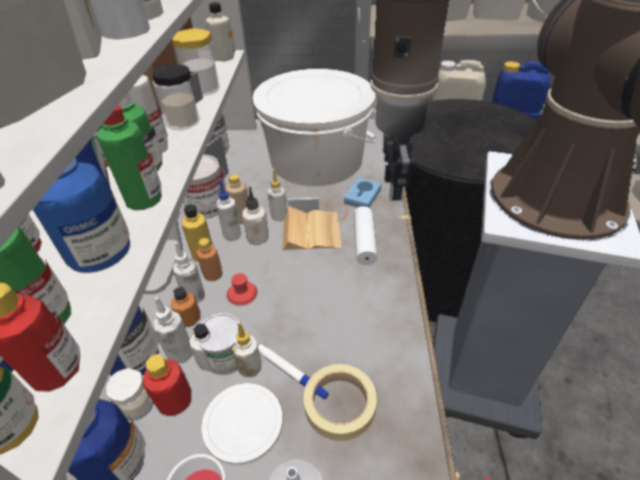

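View pics/scene_a.png

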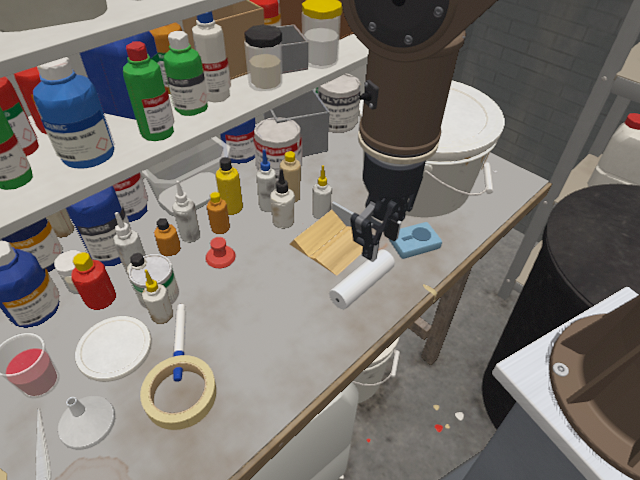

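```bash
cat > tip.py <<'E'
from h import *
from scipy.spatial.transform import Rotation as Ro
import cv2,sys
t=sys.argv[1]; s=r.read_state(); R=Ro.from_quat(s['orientation']).as_matrix()
o=s['opening']/2; out=[]
for n in('scene','side'):
    im=cv2.imread(f'pics/{n}_{t}.png'); m=vision.camera_model(n)
    f=lambda p:(lambda q:q[:2]/q[2])(m['K']@(m['R']@(s['position']+R@np.array(p))+m['t']))
    u,v=f([0,0,0]).astype(int); x0=min(max(u-40,0),560);y0=min(max(v-40,0),400)
    a=cv2.resize(im[y0:y0+75,x0:x0+80],None,fx=5,fy=5,interpolation=cv2.INTER_CUBIC)
    for i,dx in enumerate((-o,o)):
      for dzz in(-.011,.011):
        for dy,c in((0,(0,0,255)),(-.01,(0,255,0)),(-.02,(255,0,0))):
          q=(f([dx,dy,dzz])-[x0,y0]+.5)*5; cv2.circle(a,tuple(int(k) for k in q),2,c,-1)
    out.append(a)
cv2.imwrite(f'pics/tip_{t}.png',np.hstack(out))
E
python3 tip.py a
```

```text
(no output)
```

View pics/tip_a.png

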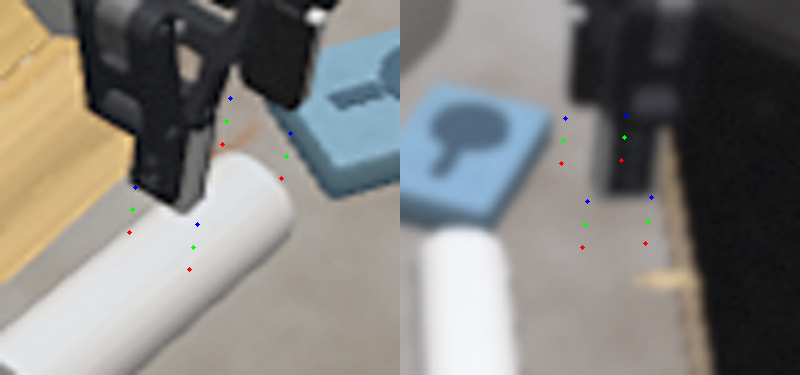

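servo_tool(
  steps=[5,30,-2,0,48,9,60,-2,0,48,9,85,-2,0,48,9,85,-2,0,48,9,85,-2,0,48],
)

```text
time_s: 4.1
position: [0.3345, 0.2617, 0.0383]
orientation: [-0.577, 0.407, -0.406, 0.581]
wrist_force: [0.2, -0.1, -0.4]
opening: 0.0479
```

```bash
python3 look.py b side scene; python3 tip.py b
```

```text
4.1 [0.3345 0.2617 0.0383] [0.5888 0.4628 2.2507 0.0097 0.423  1.8041] [ 0.2219 -0.1197 -0.4233] 0.04791099559984768
x [ 0.3398 -0.9405 -0.0051] z [0.9405 0.3398 0.004 ]
V 0.06414263822474009 0.1528076256470852
side crop 257 166
scene crop 262 195
```

View pics/tip_b.png

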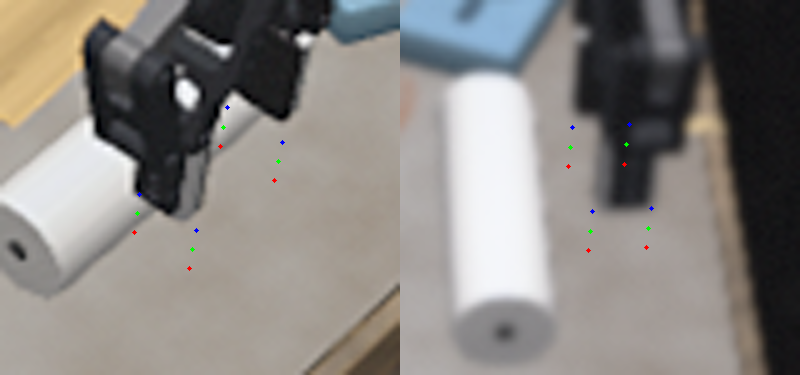

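servo_tool(
  steps=[0,20,-1,0,48,0,35,-1,0,48,0,42,-1,0,48,0,42,-1,0,48],
)

```text
time_s: 4.6
position: [0.3342, 0.2622, -0.0031]
orientation: [-0.576, 0.407, -0.406, 0.582]
wrist_force: [0.5, 0.3, 0.4]
opening: 0.0482
```

```bash
python3 look.py c side scene; python3 tip.py c
```

```text
4.6 [ 0.3342  0.2622 -0.0031] [0.5901 0.5541 2.2725 0.0131 0.3082 1.8014] [0.4742 0.2966 0.3655] 0.04820859103032125
x [ 0.3401 -0.9404 -0.0055] z [0.9404 0.3401 0.0056]
V 0.06466472282044558 0.15294567377379056
side crop 257 166
scene crop 262 195
```

View pics/tip_c.png

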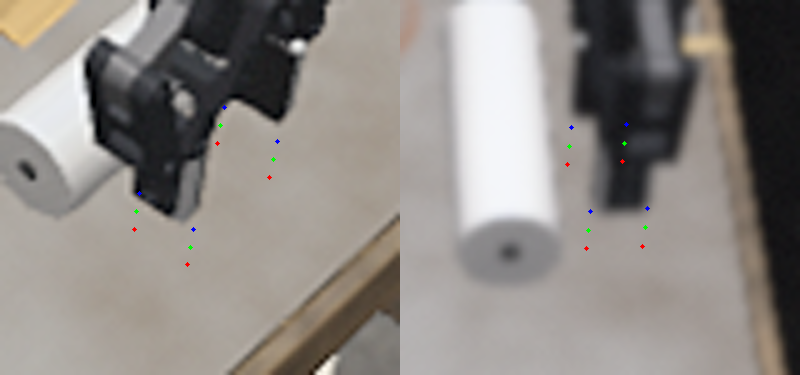

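servo_tool(
  steps=[0,3,0,0,48,0,3,3,0,48,0,3,6,0,48,0,3,9,0,48,0,3,12,0,48,0,3,16,0,48,0,3,20,0,48,0,3,24,0,48,0,3,28,0,48,0,3,32,0,48,0,3,36,0,48,0,3,40,0,48],
)

```text
time_s: 5.9
position: [0.3723, 0.276, -0.0054]
orientation: [-0.576, 0.407, -0.406, 0.582]
wrist_force: [0.5, 0.1, 0.7]
opening: 0.0481
```

```bash
python3 look.py d side scene; python3 tip.py d
```

```text
5.9 [ 0.3723  0.276  -0.0054] [0.569  0.5823 2.1875 0.0117 0.3644 1.782 ] [0.4533 0.0642 0.677 ] 0.048066270274495664
x [ 0.34   -0.9404 -0.0057] z [0.9404 0.34   0.0063]
V 0.06482197863548254 0.11233608703760022
side crop 257 166
scene crop 262 195
```

View pics/side_d_z.png

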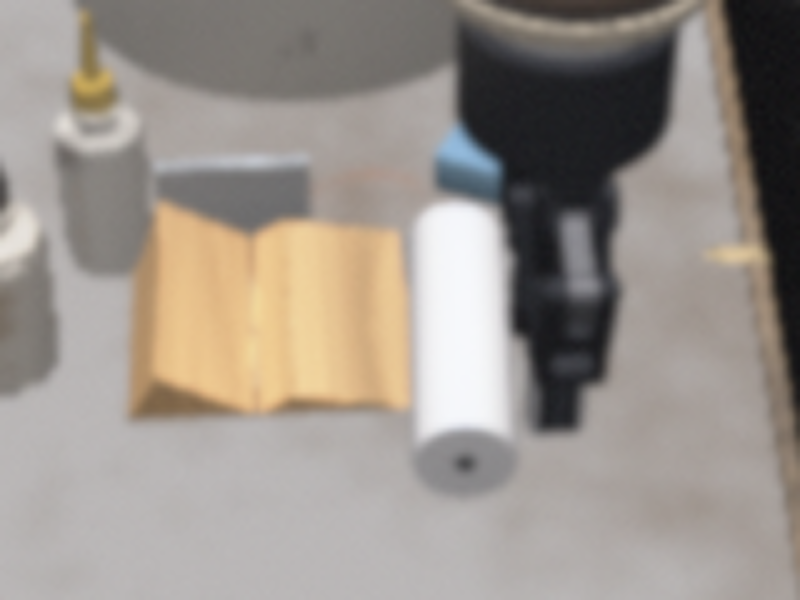

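View pics/scene_d_z.png

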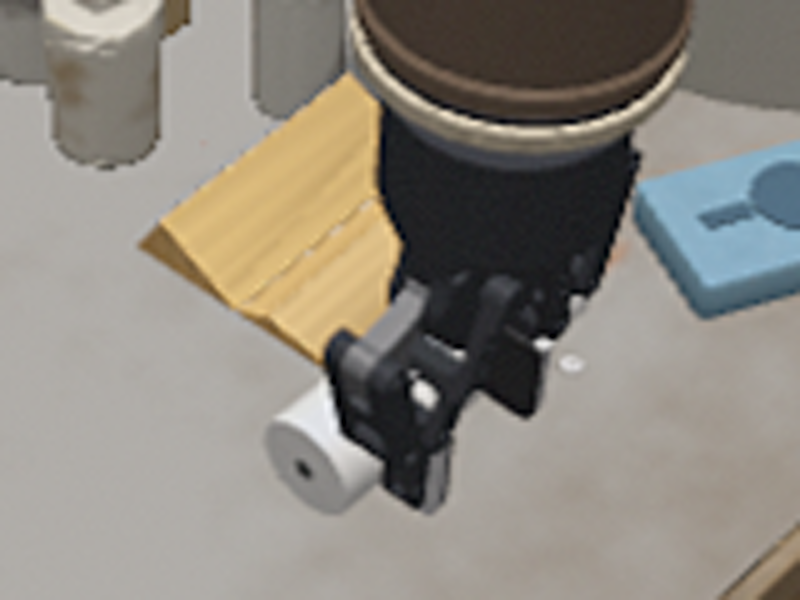

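```bash
cat > end.py <<'E'
from h import *
import sys
X=np.array([-.338,.941]);Y=np.array([-.941,-.338]);O=np.array([.500,.253])
x,y,z=map(float,sys.argv[1:4]); n=sys.argv[4]; c={'side':(257,166),'scene':(262,195)}[n]
p=pl(n,c[0]+(x+.5)/5-.5,c[1]+(y+.5)/5-.5,z)[:2]; print(n,p,'V',(p-O)@X,(p-O)@Y)
E
python3 end.py 465 462 .02 side; python3 end.py 304 467 .02 scene
```

```text
side [0.3909811  0.32860637] V 0.10799398051094976 0.07703183027435687
scene [0.39394757 0.32593395] V 0.10447656898503516 0.07514365710540939
```

servo_tool(
  steps=[0,0,4,0,48,0,0,8,0,48,0,0,12,0,48,0,0,16,0,48,0,0,20,0,48,0,0,24,0,48,0,0,27,0,48,0,0,30,0,48,0,0,33,0,48,0,0,36,0,48,0,0,38,0,48,0,0,40,0,48],
)

```text
time_s: 7.2
position: [0.4106, 0.2899, -0.0051]
orientation: [-0.576, 0.406, -0.406, 0.582]
wrist_force: [-3.9, -0.4, 1.6]
opening: 0.0481
```

```bash
python3 look.py e side scene
```

```text
7.2 [ 0.4106  0.2899 -0.0051] [0.5512 0.608  2.0998 0.0103 0.4257 1.7657] [-3.8982 -0.4084  1.5803] 0.04805237449556767
x [ 0.34   -0.9404 -0.0058] z [0.9404 0.3399 0.0071]
V 0.06498357758853388 0.07167556075471371
side crop 257 166
scene crop 262 195
```

View pics/side_e_z.png

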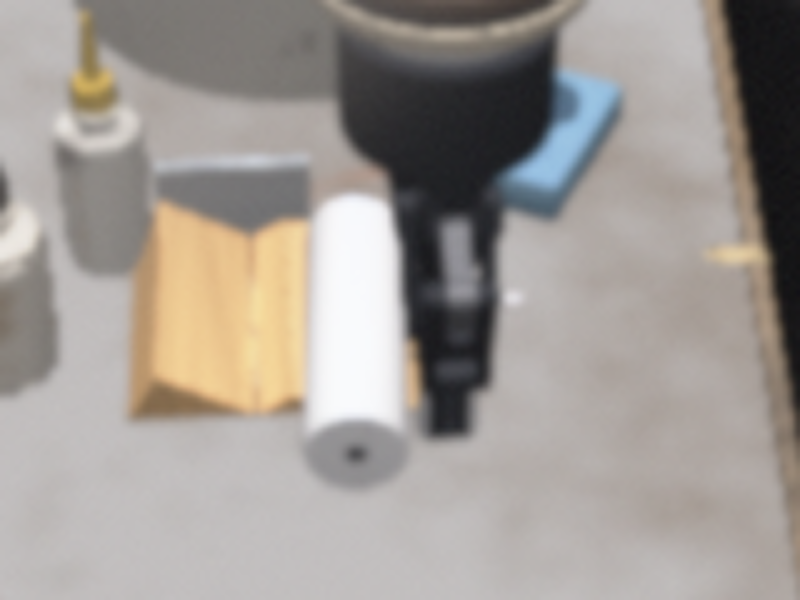

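View pics/scene_e_z.png

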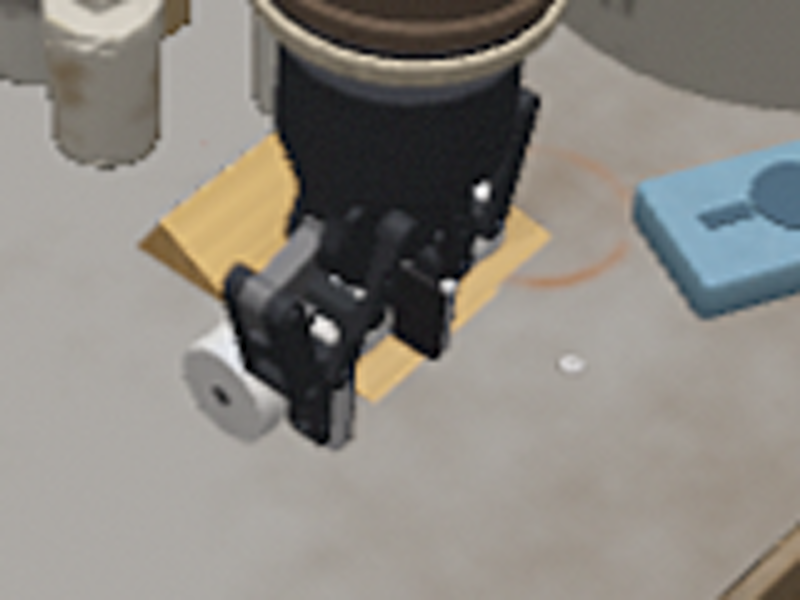

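```bash
python3 end.py 355 453 .026 side; python3 end.py 222 393 .026 scene
```

```text
side [0.43008508 0.34068886] V 0.10614645954656353 0.0361511101528453
scene [0.43164462 0.33681765] V 0.10197652908644116 0.03599204423769624
```

servo_tool(
  steps=[0,0,3,0,48,0,0,6,0,48,0,0,9,0,48,0,0,12,0,48,0,0,15,0,48,0,0,17,0,48,0,0,19,0,48,0,0,21,0,48,0,0,23,0,48,0,0,25,0,48,0,0,25,0,48,0,0,25,0,48],
)

```text
time_s: 8.5
position: [0.4347, 0.2988, -0.0048]
orientation: [-0.575, 0.406, -0.406, 0.582]
wrist_force: [-0.1, 0.7, -1.1]
opening: 0.0484
```

```bash
python3 look.py f side scene
```

```text
8.5 [ 0.4347  0.2988 -0.0048] [0.5414 0.6256 2.0439 0.0097 0.4629 1.7566] [-0.0713  0.6655 -1.0551] 0.048361342898081305
x [ 0.34   -0.9404 -0.006 ] z [0.9404 0.3399 0.0083]
V 0.06511357573762554 0.04593681808047387
side crop 257 166
scene crop 262 195
```

View pics/side_f_z.png

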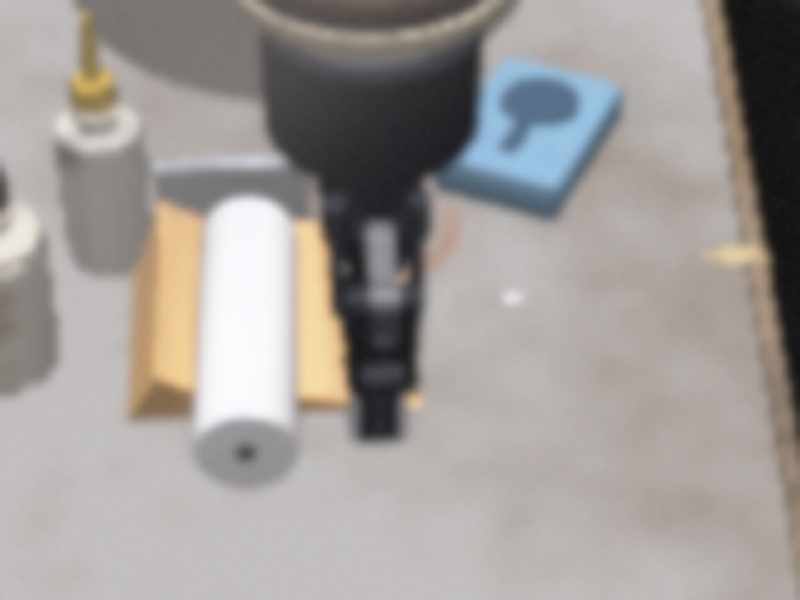

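View pics/scene_f_z.png

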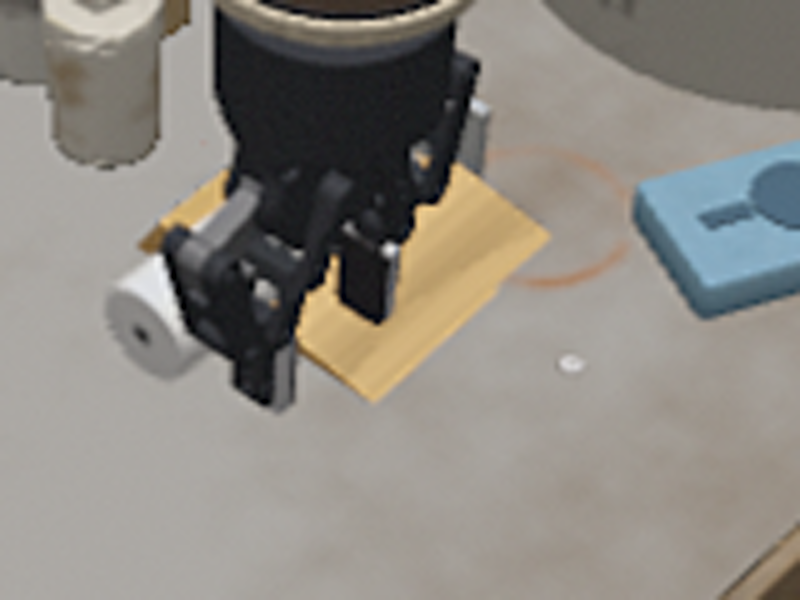

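servo_tool(
  steps=[0,-5,-20,0,48,0,-50,-20,0,48,0,-100,-20,0,40,-20,-130,0,-0.15,20,-50,-130,20,-0.3,0,-80,-130,40,-0.45,0,-100,-130,46,-0.6,0,-100,-130,46,-0.75,0,-100,-130,46,-0.9,0,-100,-130,46,-1.05,0,-100,-130,46,-1.2,0,-100,-130,46,-1.35,0],
)

```text
time_s: 9.8
position: [0.4429, 0.4072, 0.1261]
orientation: [-0.703, -0.049, 0.045, 0.708]
wrist_force: [-0.6, 0.8, 0.2]
opening: -0.0003
```

```bash
python3 end.py 245 453 .0241 side; python3 end.py 141 334 .0241 scene;  python3 look.py g side scene; python3 tip.py g; python3 -c "
from h import *
X=np.array([-.338,.941]);Y=np.array([-.941,-.338]);O=np.array([.500,.253])
p=pl('scene',221,262,0)[:2]-O; print('knob',p@X,p@Y)"
```

```text
side [0.47017821 0.34982044] V 0.10118779597365102 -0.0046630032953756916
scene [0.47076083 0.34786236] V 0.09914832194754386 -0.004549414596729123
9.8 [0.4429 0.4072 0.1261] [0.6911 0.5003 1.7975 0.004  0.8344 0.5561] [-0.5504  0.8164  0.2498] -0.00030479270396299344
x [0.9912 0.1319 0.0064] z [-0.132   0.9912  0.0075]
V 0.16438987557921175 0.0015819539681705345
side crop 257 166
scene crop 262 195
knob 0.16753584102117242 -0.11273485491013364
```

View pics/tip_g.png

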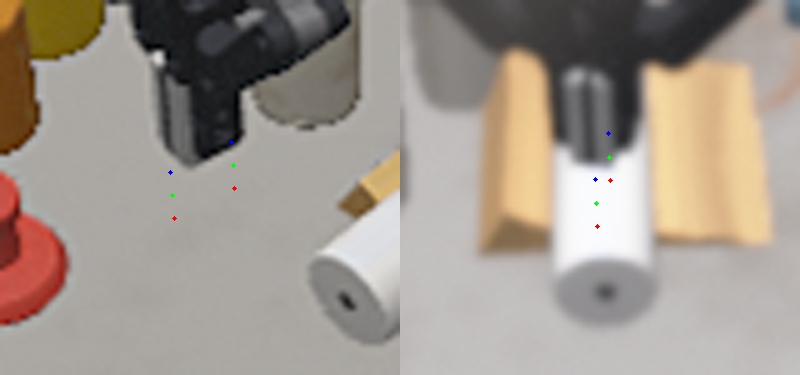

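View pics/side_g.png

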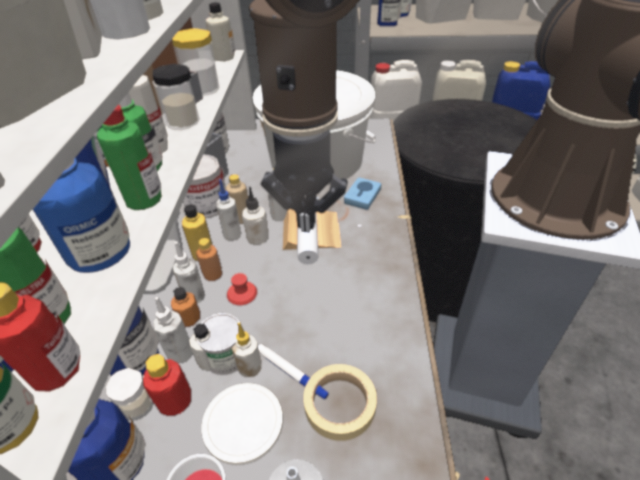

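servo_tool(
  steps=[3,10,0,-0.1,0,5,40,1,-0.21,0,5,80,1,-0.21,0,5,110,1,-0.21,0,5,125,1,-0.21,0,5,125,1,-0.21,0,5,125,1,-0.21,0],
)

```text
time_s: 10.6
position: [0.4488, 0.4102, 0.0019]
orientation: [-0.694, -0.121, 0.116, 0.7]
wrist_force: [0.4, 0.5, 0.0]
opening: -0.0
```

```bash
python3 look.py h side scene; python3 tip.py h
```

```text
10.6 [0.4488 0.4102 0.0019] [0.6887 0.6817 1.8526 0.0053 0.5973 0.3467] [0.4427 0.5333 0.0481] -1.311968153474993e-06
x [0.9435 0.3312 0.0083] z [-0.3313  0.9435  0.0062]
V 0.16520920197585395 -0.0049706185389094965
side crop 257 166
scene crop 262 195
```

View pics/tip_h.png

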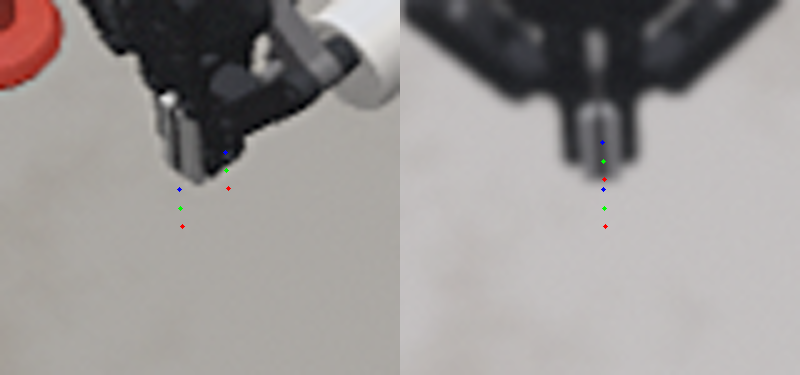

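View pics/scene_h_z.png

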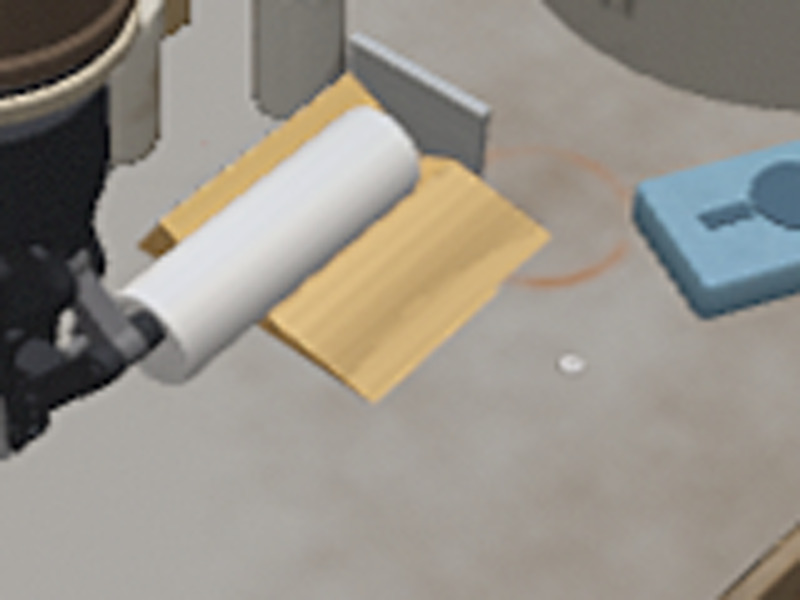

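servo_tool(
  steps=[0,8,-5,0,0,0,8,-15,0,0,0,8,-25,0,0,0,8,-33,0,0,0,8,-39,0,0,0,8,-43,0,0,0,8,-46,0,0,0,8,-49,0,0,0,8,-52,0,0,0,8,-55,0,0,0,8,-58,0,0,0,8,-61,0,0],
)

```text
time_s: 11.9
position: [0.4697, 0.3532, -0.0056]
orientation: [-0.694, -0.122, 0.116, 0.7]
wrist_force: [-1.3, 3.9, 1.3]
opening: -0.0
```

```bash
python3 look.py i side scene
```

```text
11.9 [ 0.4697  0.3532 -0.0056] [0.5903 0.675  1.9055 0.008  0.5496 0.245 ] [-1.3292  3.9316  1.3371] -2.028242391294595e-05
x [0.9432 0.332  0.0101] z [-0.3321  0.9432  0.0069]
V 0.10450844852830286 -0.005313333174604071
side crop 257 166
scene crop 262 195
```

View pics/scene_i_z.png

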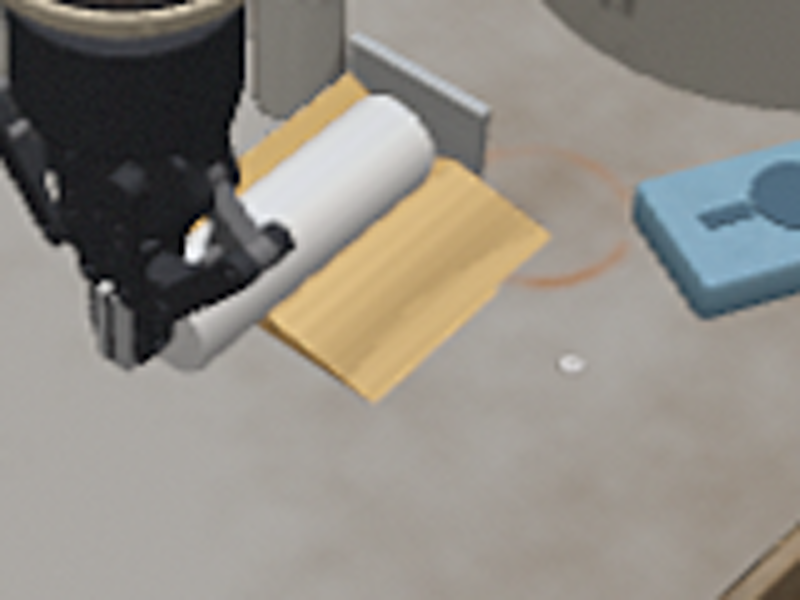

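View pics/side_i_z.png

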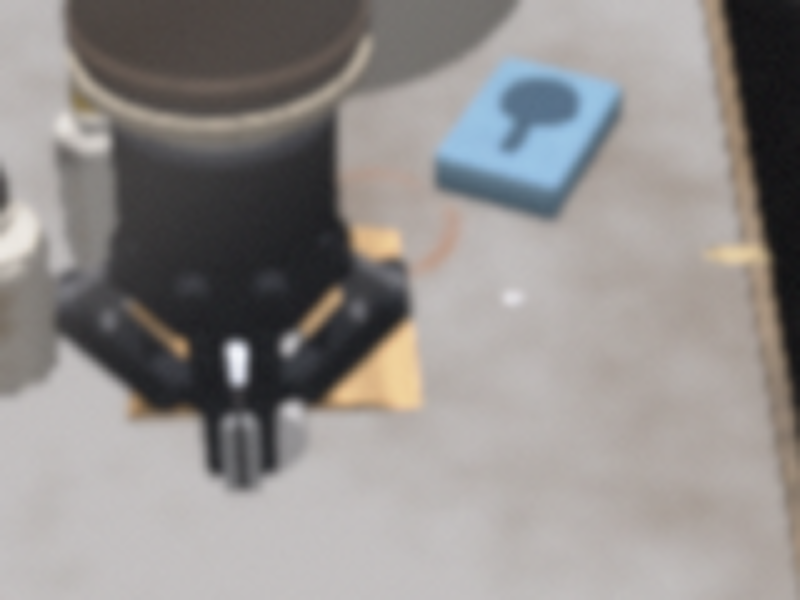

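servo_tool(
  steps=[0,0,-3,0,0,0,0,-6,0,0,0,0,-8,0,0,0,0,-10,0,0,0,0,-12,0,0,0,0,-14,0,0],
)

```text
time_s: 12.6
position: [0.4745, 0.3395, -0.0057]
orientation: [-0.694, -0.122, 0.116, 0.7]
wrist_force: [-1.9, 3.6, 2.1]
opening: 0.0
```

```bash
python3 look.py j scene
```

```text
12.6 [ 0.4745  0.3395 -0.0057] [0.5662 0.6717 1.9153 0.0083 0.5433 0.2209] [-1.8843  3.5814  2.1402] 3.4078484082430846e-05
x [0.9433 0.3318 0.01  ] z [-0.3319  0.9433  0.0068]
V 0.0900541876650708 -0.005210153599006076
scene crop 262 195
```

View pics/scene_j_z.png

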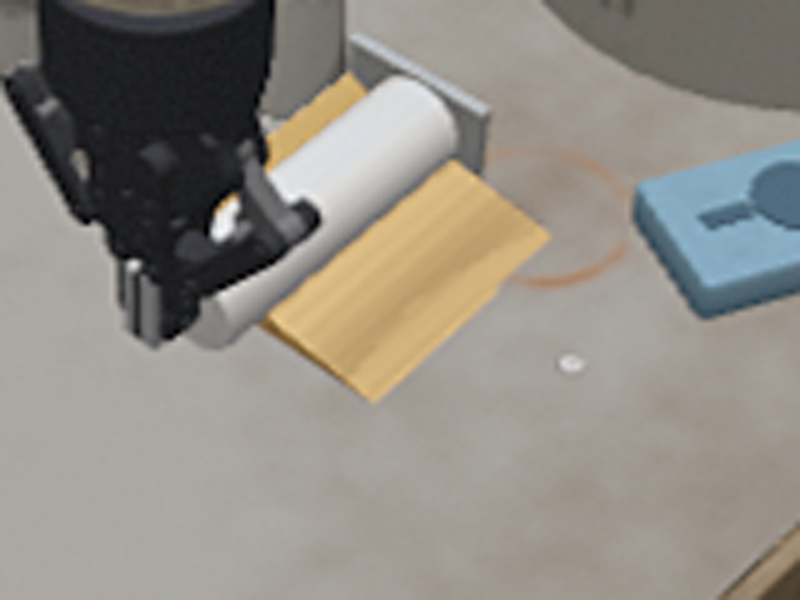

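servo_tool(
  steps=[0,0,-1,0,0,0,0,-2,0,0,0,0,-3,0,0,0,0,-3,0,0],
)

```text
time_s: 13.05
position: [0.4756, 0.3363, -0.0058]
orientation: [-0.694, -0.122, 0.116, 0.7]
wrist_force: [0.1, 2.4, 0.7]
opening: -0.0003
```

servo_tool(
  steps=[0,0,-1,0,0,0,0,-2,0,0,0,0,-2,0,0],
)

```text
time_s: 13.35
position: [0.4761, 0.3348, -0.0058]
orientation: [-0.694, -0.122, 0.116, 0.7]
wrist_force: [-3.8, 7.5, 1.3]
opening: 0.0001
```

servo_tool(
  steps=[0,0,-1,0,0,0,0,-1,0,0],
)

```text
time_s: 13.55
position: [0.4762, 0.3348, -0.0057]
orientation: [-0.694, -0.122, 0.116, 0.7]
wrist_force: [-7.3, 14.6, 0.9]
opening: 0.0
```

```bash
python3 look.py k scene
```

```text
13.55 [ 0.4762  0.3348 -0.0057] [0.5569 0.6704 1.9191 0.0109 0.5402 0.2099] [-7.3249 14.5556  0.8508] 2.4551995639779324e-05
x [0.9435 0.3313 0.0105] z [-0.3314  0.9435  0.0081]
V 0.08503060033200509 -0.005247866454108334
scene crop 262 195
```

View pics/scene_k_z.png

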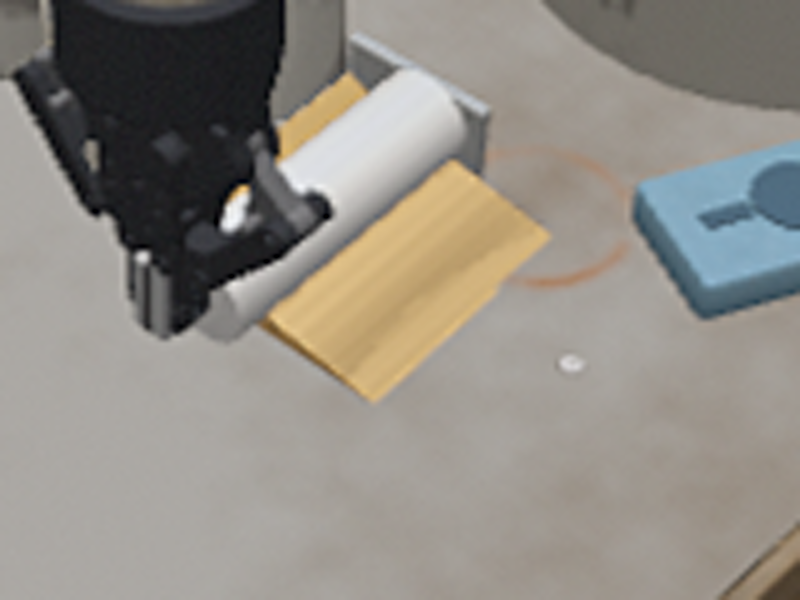

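The pose stayed fixed while the force rose to 16 N along the V, and the picture shows the bar's end at the plate near (465,110). I'm backing straight off, then up.

servo_tool(
  steps=[0,0,3,0,0,0,0,12,0,0,0,0,30,0,0,0,0,50,0,0,0,-40,70,0,0,0,-90,75,0,0,0,-130,80,0,0,0,-150,80,0,0,0,-150,80,0,0,0,-150,80,0,0],
)

```text
time_s: 14.6
position: [0.4484, 0.4088, 0.1449]
orientation: [-0.694, -0.122, 0.116, 0.7]
wrist_force: [-0.6, -1.0, 0.4]
opening: -0.0005
```

```bash
python3 look.py l scene side
```

```text
14.6 [0.4484 0.4088 0.1449] [0.6867 0.4817 1.7731 0.005  0.8738 0.3456] [-0.5892 -1.0086  0.3696] -0.0005256134909376029
x [0.9434 0.3315 0.0108] z [-0.3316  0.9434  0.008 ]
V 0.16400783245287479 -0.004093371794993904
scene crop 262 195
side crop 257 166
```

View pics/scene_l_z.png

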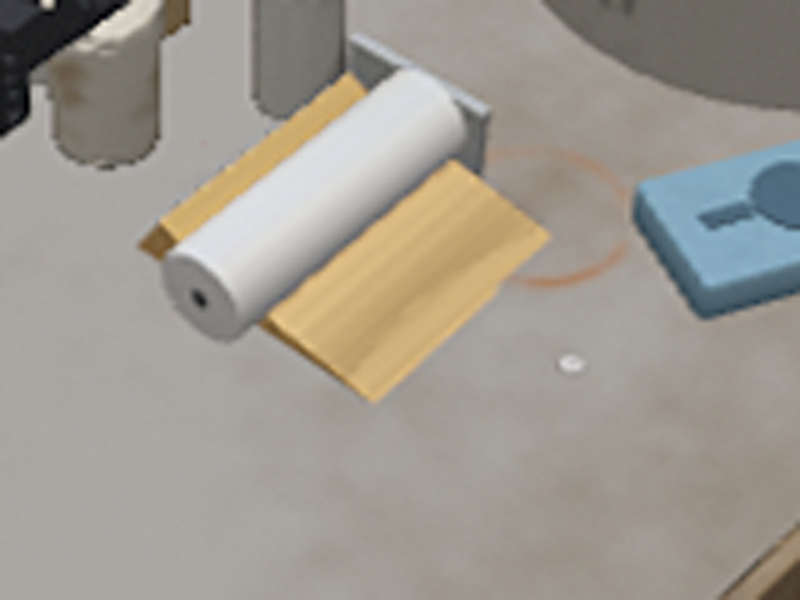

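View pics/side_l_z.png

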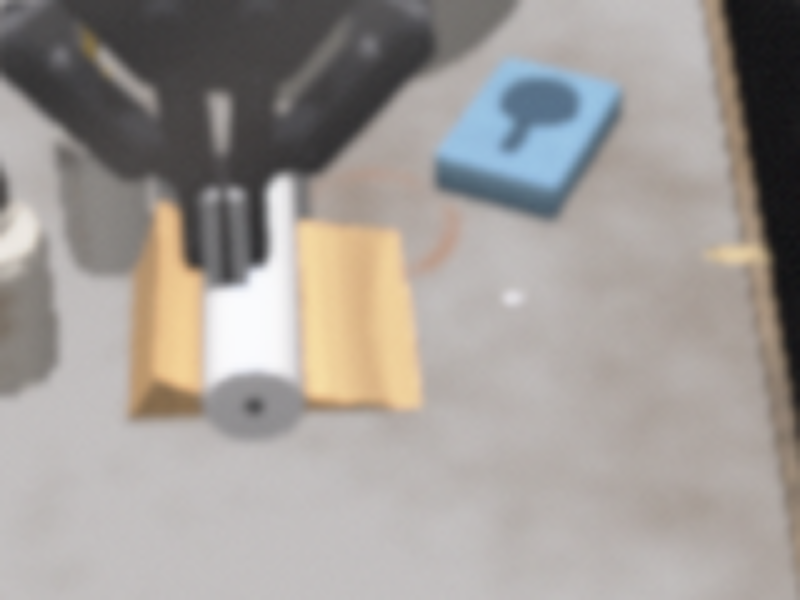

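View pics/scene_l.png

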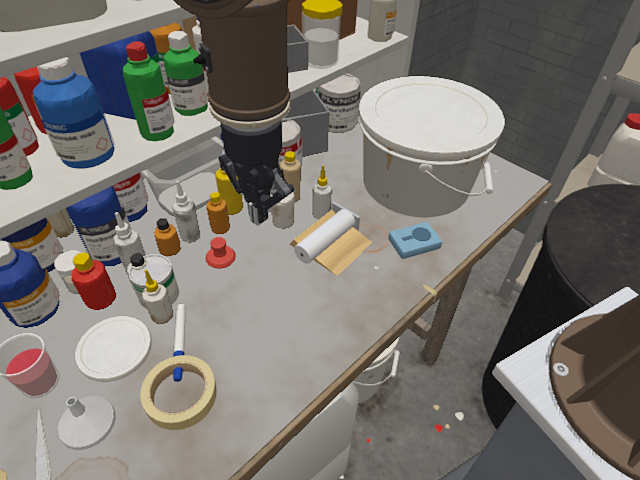

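```bash
python3 end.py 254 405 .0241 side; python3 end.py 200 298 .0241 scene; python3 - <<'E'
from cell import r
s=r.read_state(); print(s['time_s'],s['qvel'].round(3))
E
```

```text
side [0.47498724 0.32443188] V 0.0756717126682649 -0.0006069731456064069
scene [0.47581102 0.32137979] V 0.07252125620363312 -0.00035053914106486825
14.7 [-0.002  0.008  0.001  0.001  0.001 -0.   ]
```

```bash
python3 - <<'E'
from cell import workorder
print(workorder.sign_off())
E
```

```text
the job is handed in; nothing more can be done
None
```

The bar now lies in the V-block against the steel end stop, and I've handed the job in at about 14.7 s. I rolled it along the bench and up the ramp into the V with the partly open fingers. Then I pushed its free end lengthways with the closed fingers, without gripping or lifting it at any point.

- **Seating:** the two cameras put the free end at x = 75.7 mm and 72.5 mm in the V-block's frame, against 75 mm expected. They put y within 1 mm of the V's centre line.
- **Contact with the stop:** the force along the V rose from about 4 N to 16 N while the tool stood still, which I took as the bar meeting the stop. I then backed off, and the wrist force read about 1 N with the gripper well clear.
- **Other objects:** the mould half and the red knob look unmoved in the last picture. I checked this by eye only and did not measure it.

Three checks disagreed:
- **Fingertips:** the pictures showed them about 20 mm behind the stated tool point. I set working heights from the pictures instead.
- **Free end just after rolling in:** it measured 4.6 mm off the V's centre line. This was gone in the last check.
- **Wrist picture:** one was blurred by motion, with the block about 10 mm off. I used it only for relative distances.

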